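# Re-zero the fine dial of a coffee grinder

## Task

Take the clear dust lid off the coffee grinder and set it down gently, upright, on the worktop or the stone board. Then turn only the small inner fine knob clockwise until you feel the burrs meet, without forcing them, and back it off two marks (60 degrees) from there. Do not let the outer coarse ring turn along with it, and leave the things around in place.

Things in the scene. Friction and masses are not known exactly. Their poses are not given: they have to be found in the camera images.
- grinder: Grey electric coffee grinder, fixed, 262 x 124 mm, origin on the worktop under the dial axis, z up. -x is its front (steel cup and spout, to x = -115 mm); +x the dark bean hopper at the back (x 45 to 147 mm, top at z = 183 mm). Round tower, radius 64 mm, flat top at z = 178 mm; on it the coarse ring (z 179 to 193 mm) and, standing up from its middle, the fine knob (z 193 to 219 mm).
- lid: Loose clear round dust lid over the dial, about 0.12 kg: 114 mm across, 56 mm high, open below, standing on the tower's top by its rim. Origin: centre of the rim's plane, z up. On top in the middle a black upright round handle, 22 mm thick, from z = 58 to 82 mm above the origin. Clears the fine knob by 10 mm; lift it 60 mm to be free.
- fine_grip (a point): Point on the dial axis in the middle of the fine knob's bar. The fine knob is a black bar, 42 mm long along this frame's x, 14 mm thick along y, from 11 mm below to 11 mm above this point; pinch it across its thickness. Its white pointer is at the -x end. The coarse ring's flat top lies 15 mm below this point and all round it: fingertips must stay above that.
- fine_knob (a joint): Turn of the fine knob, rad, growing clockwise from above (0: pointer to the grinder's front). It turns freely at 0.03 N m and stays where left. Somewhere 0.3 to 1.5 rad clockwise of the start, different each time and out of sight, the burrs meet: from there the torque rises steeply, by 5 N m per rad turned. More than 0.24 N m forces them. One mark on the ring = 30 deg = 0.524 rad.
- coarse_mark (a point): Long orange mark on the coarse ring's top face, 38 mm from the dial axis. The coarse ring is an aluminium disc with knurled rim, 90 mm across, 14 mm high, right under the fine knob and on the same axis, with 12 marks 30 deg apart; this mark must stay put.
- coarse_ring (a joint): Turn of the coarse ring, rad, growing clockwise from above. It turns very easily (0.02 N m), so a fingertip rubbing on its face drags it.
- marble_board: Pale stone board, fixed, 380 mm (its x) x 300 mm (its y), origin under its centre, top at z = 26 mm. A white bowl (fixed), the teaspoon and the lemon lie on it at x below 45 mm; the rest of it, up to its +x edge (the end towards the grinder), is free.
- teaspoon: Steel teaspoon, 132 mm long along its x, on the stone board; leave alone. Origin under its centre.
- lemon: Yellow lemon, 78 x 55 mm, 56 mm high, lying loose on the stone board; leave alone. Origin under its centre.

How it is judged (in metres and radians):
On the way, in this order (a step that is already met when the one before it is completed fails the run):
1. the lid is off the grinder, set down upright and let go (height (world z) of lid below 0.035 m and angle between lid's own z axis and vertical below 0.1 rad and contact force between the fingers and lid below 0.1 N and linear speed of lid below 0.02 m/s), for 0.2 s.
2. the fine knob has been turned clockwise until the burrs meet (at least 2 N, 0.04 N m) (contact force between fine_knob_c0 and burr_stop_c0 above 2 N), for 0.1 s.
At the end, for the whole second after the job is handed in: The fine knob rests two marks (60 degrees, within a third of a mark = 10 degrees) anticlockwise of the point where the burrs first meet, the coarse ring's mark is within 4 mm (6 degrees) of where it was, and the lid stands upright on its rim, at rest, on the worktop or the stone board (distance between fine_knob_c0 and burr_stop_c0 between 0.0238 and 0.029 m and velocity of joint fine_knob between -0.05 and 0.05 rad/s and distance of coarse_mark from where it was at the start of the episode below 0.004 m and height (world z) of lid below 0.035 m and angle between lid's own z axis and vertical below 0.1 rad and linear speed of lid below 0.02 m/s); the robot touches nothing.
It fails at once if the coarse ring was dragged round by more than 4 mm at its mark (6 degrees) (distance of coarse_mark from where it was at the start of the episode above 0.004 m).
It fails at once if the burrs were forced together (more than 12 N at the drive pin, 0.24 N m at the knob) (contact force between fine_knob_c0 and burr_stop_c0 above 12 N).
It fails at once if the lid was dropped (moving faster than 0.5 m/s while not held) (linear speed of lid above 0.5 m/s and contact force between the fingers and lid below 0.1 N).
It fails at once if the teaspoon or the lemon was moved by more than 20 mm (distance of any of teaspoon, lemon from where it was at the start of the episode above 0.02 m).
It also fails if it takes over 72 s, if anything falls off the work surface, if the arm or the gripper's body presses on something with over 40 N, if the wrist force passes 120 N, or if a joint passes its speed limit or range.

## Robot

A 6-joint arm with a two-finger parallel gripper is mounted at the origin on a cart in front of the work surface, level with it; the furniture and walls round the work are solid. World frame = base frame: x ahead of the robot, y to its left, z up, the work surface at z = 0. Lengths are in m, angles in degrees, forces in N, time in s.
With the tool pointing down it reaches from about 0.3 to 0.75 m from the base axis. Payload 8.5 kg.
Tool frame: the origin (TCP) lies on the centre line of the jaws, within the pads' length; the fingertips stand 19 mm ahead of it and the grasp point (between the pads) is the TCP (env.tcp_to_tips is the z of the fingertips in the tool frame, in m); z points along the fingers, y is the line along which they close (so a half turn about z gives the same grasp; the last joint's range is limited). The gripper opens to 85 mm and grips with 20 to 120 N. Pads are 22 mm wide; open, the fingers measure 114 mm over their backs; the gripper's body (76 mm by 85 mm) begins 54 mm behind the grasp point. The pads swing forward as they close: fully open they stand 13 mm farther back than shut.
Start: joints at [-81.32, 21.807, 74.336, -0, 83.858, -12.336], TCP at [0.197, -0.513, 0.25] pointing down, gripper open.
Joint ranges: [-178.18, 178.18], [-50.72, 133.34], [12.68, 142.11], [-81.47, 261.47], [9.98, 163.14], [-165.26, 165.26]. Speed limits (degrees/s): [136.94, 136.94, 180, 180, 180, 180].

## Interface

Orientations are given as a 3x3 rotation matrix whose columns are the frame's x, y, z axes.
In Python, from rig import env gives the robot as it stands.
- The arm moves only by the tool servo_tool, never from a script. Its argument "steps" is a list of rows, each an object of numbers: "tx", "ty", "tz": the shift along the world's x, y, z in cm; "yaw": the turn about the world's z in degrees; "claw": the finger opening in cm, from 0 to 8.54. In form: [{"tx": .., "ty": .., "tz": .., "yaw": .., "claw": ..}, ...]. A call has 1 to 20 rows; each row shifts and turns the commanded pose from where the row before left it; what a row does not reach is not made up. A row lasts 1/10 s, in which the tool goes at most 50 mm and 8.59 degrees, less where a joint would pass 70% of its speed; a pose out of reach is approached as far as the arm can. A call with a gripper value outside its range is refused whole. The fingers move at their own pace and stop on an object; "newtons" is the grip in N (left out, the last holds). Time passes only in rows, so rows that do not move let the fingers close. It gives the time, the measured TCP pose, the force, the opening and the grip force at its end, in the units of the state.
- env.observe(): the state, without advancing time (a new reading comes with each control period).
- env.get_image(name): name is "scene" or "top" or "wrist"; returns (picture, depth): 400x640x3 uint8, red, green, blue; 400x640 float32, m along the optical axis (not along the pixel's ray), 0 where there is no reading.
- env.camera_model(name): a dict with "fovy" (degrees; the focal length in pixels is half the picture's height over the tangent of half this angle, whatever the lens; pixels are square), "cx", "cy" (the principal point, pixels), "T" (4x4, takes a point from camera to world coordinates). Camera axes: x right, y down, z forward; pixel columns grow to the right and rows downward; lengths in m; the calibration is good to about 2 mm. A picture is of the moment at which its call begins: read the wrist's pose just before it. camera_model takes no time and is no camera call; for the wrist camera it gives the pose at the moment of the call.
- env.close_job(): hands the job in; it is judged then, once.
The state is a dict: "time_s": time; "q": joint angles; "qvel": joint speeds; "joint_efforts": joint torques, N m; "position": TCP position; "tool_rot": TCP orientation; "ft_force": force on the tool from outside, world axes, zero at the start; "wrist_torque": the same for the moment, N m; "grip_width": finger opening in m; "gripper_force": force on a finger pad.
Only numpy, scipy, OpenCV 4.12 (cv2) and the standard library are available. Lean on these libraries where they do the work, as an engineer would, in place of code of your own. Each camera call takes 0.05 s, during which the arm holds its last target. There are 200 camera calls.

## Working session

There is one attempt and no reset: what is moved stays moved. The work goes in short steps, Python scripts to look and compute and a tool call to move; the robot and the scene stay as the last step left them, time stands still between calls to the robot, and variables do not carry over. Pictures are saved under pics/ and viewed, at most 10 in all, crops included, and the job is handed in when it is done.

Besides the shell and the picture viewer there is one more tool, called after "Emit:" by a JSON object that holds its "op" and its "data". servo_tool: Moves the arm, as the interface text tells. Its arguments: {"type":"object","properties":{"steps":{"type":"array"},"newtons":{"type":"number"}},"required":["steps"]}

```bash
mkdir -p pics
cat > h.py <<'E'
import numpy as np, cv2
from rig import env
def cast(m,u,v,z):
    f=200/np.tan(np.radians(m["fovy"]/2)); T=np.array(m["T"])
    d=T[:3,:3]@np.array([(u-m["cx"])/f,(v-m["cy"])/f,1]); o=T[:3,3]
    return o+d*(z-o[2])/d[2]
def proj(m,p):
    f=200/np.tan(np.radians(m["fovy"]/2)); T=np.array(m["T"])
    c=T[:3,:3].T@(np.array(p)-T[:3,3]); return c[0]/c[2]*f+m["cx"],c[1]/c[2]*f+m["cy"]
def cloud(m,d):
    f=200/np.tan(np.radians(m["fovy"]/2)); T=np.array(m["T"])
    v,u=np.mgrid[:400,:640]; c=np.stack([(u-m["cx"])/f*d,(v-m["cy"])/f*d,d],-1)
    return c@T[:3,:3].T+T[:3,3]
E
python3 - <<'E'
from h import *
ims=[]
for n in("top","scene"):
    p,d=env.get_image(n); m=env.camera_model(n); np.savez(n,p=p,d=d); ims.append(p)
    print(n,m["fovy"],m["cx"],m["cy"],np.round(m["T"],3).tolist())
    cv2.imwrite(f"pics/{n}.png",p[...,::-1])
E
```

```text
top 46.21041224747284 320.7226638645407 191.31964511106406 [[0.001, -0.988, 0.154, 0.302], [-1.0, 0.001, 0.011, -0.338], [-0.011, -0.154, -0.988, 1.286], [0.0, 0.0, 0.0, 1.0]]
scene 43.218967247387134 310.6193731089963 202.4971757715109 [[0.667, -0.513, 0.541, -0.136], [-0.745, -0.459, 0.483, -0.895], [0.0, -0.725, -0.689, 0.932], [0.0, 0.0, 0.0, 1.0]]
```

View pics/top.png

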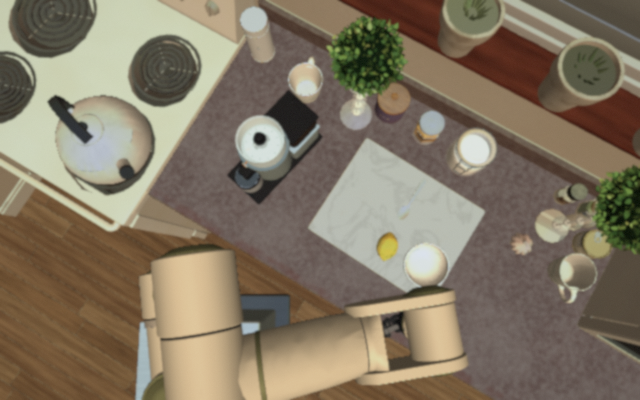

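View pics/scene.png

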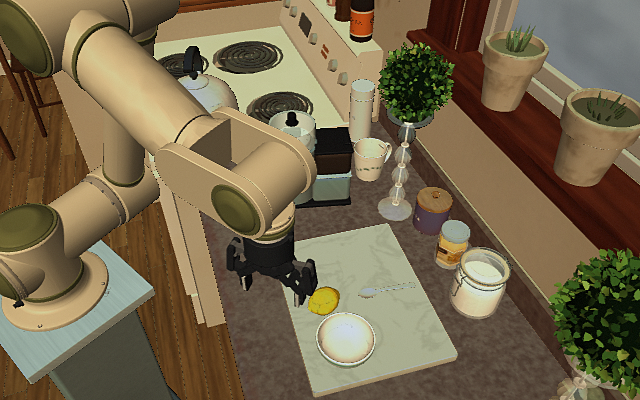

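The top view shows the lid's black handle at about (260,138), the hopper at (297,118) and the cup at (248,180). The board's edge nearest the grinder runs from (367,140) to (310,228). In the scene view the handle is at (292,118).

Run:
```python
from h import *
D={n:np.load(n+".npz") for n in("top","scene")}; M={n:env.camera_model(n) for n in D}
def blob(n,x0,x1,y0,y1,thr=45):
    g=D[n]["p"][y0:y1,x0:x1].max(2); k=(g<thr).astype(np.uint8)
    _,l,s,c=cv2.connectedComponentsWithStats(k); i=1+np.argmax(s[1:,4]); return c[i]+[x0,y0],s[i]
for n,b in(("top",(248,275,126,150)),("scene",(283,302,108,128))):
    c,s=blob(n,*b); print(n,c,s,"z.25",cast(M[n],*c,.25).round(4)); P=cloud(M[n],D[n]["d"]); print(P[int(c[1]),int(c[0])].round(3))
for q in[(367,140),(484,212),(310,228)]: print("board",cast(M["top"],*q,.026).round(3))
for q,z in[((403,210),.03),((387,247),.03),((284,155),0),((232,178),0),((358,112),.02),((364,50),.35)]: print(q,cast(M["top"],*q,z).round(3))
P=cloud(M["top"],D["top"]["d"])
# tower axis direction: hopper/black top
for q in [(297,118),(262,160),(364,50),(358,112),(305,80)]: print(q,P[q[1],q[0]].round(3))
k=(D["top"]["p"].max(2)<45)&(abs(P[...,2]-.183)<.012); k[:, :260]=0;k[:,330:]=0;k[:85]=0;k[160:]=0
print("hopper",P[k].mean(0).round(3),k.sum())
print(cv2.minAreaRect(P[k][:,:2].astype(np.float32)*1000))
```

```text
top [259.34210526 138.31578947] [ 7  8 10 10 76] z.25 [ 0.5862 -0.1862  0.25  ]
[ 0.584 -0.187  0.259]
scene [291.4047619  119.21428571] [  3   4  12  15 126] z.25 [ 0.5839 -0.1903  0.25  ]
[ 0.58  -0.192  0.253]
board [ 0.642 -0.452  0.026]
board [ 0.442 -0.763  0.026]
board [ 0.399 -0.295  0.026]
(403, 210) [ 0.447 -0.545  0.03 ]
(387, 247) [ 0.348 -0.5    0.03 ]
(284, 155) [ 0.606 -0.22   0.   ]
(232, 178) [ 0.541 -0.075  0.   ]
(358, 112) [ 0.725 -0.428  0.02 ]
(364, 50) [ 0.751 -0.419  0.35 ]
(297, 118) [ 0.656 -0.267  0.181]
(262, 160) [ 0.539 -0.192  0.237]
(364, 50) [ 0.709 -0.411  0.438]
(358, 112) [ 0.707 -0.424  0.073]
(305, 80) [ 0.821 -0.279  0.015]
hopper [ 0.662 -0.256  0.179] 1269
((659.8793334960938, -250.76805114746094), (102.13433837890625, 92.01107025146484), 46.255550384521484)
```

Run:
```python
from h import *
s=env.observe(); print(s["time_s"],s["q"],s["position"],np.round(s["tool_rot"],3).tolist(),s["ft_force"],s["grip_width"],env.tcp_to_tips)
print(np.round(env.camera_model("wrist")["T"],3).tolist(), env.camera_model("wrist")["fovy"])
```

```text
0.1 [-8.13184906e+01  2.18373357e+01  7.43787920e+01  7.08029380e-04
  8.38579882e+01 -1.23371899e+01] [ 0.19722188 -0.51317337  0.2497811 ] [[0.933, 0.359, -0.0], [0.359, -0.933, 0.001], [0.0, -0.001, -1.0]] [-0.49905499 -0.04132584  0.18725102] 0.0854389674614194 0.019
[[0.359, -0.888, -0.286, 0.272], [-0.933, -0.342, -0.109, -0.484], [-0.001, 0.306, -0.952, 0.373], [0.0, 0.0, 0.0, 1.0]] 67.2782950509059
```

Emit:
{"op": "servo_tool", "data": {"steps": [{"tz":2,"claw":8.5},{"tz":2,"tx":1},{"tx":2,"ty":1.7,"tz":1,"yaw":6},{"tx":2.2,"ty":1.8,"tz":1,"yaw":6.5},{"tx":2.2,"ty":1.8,"tz":1,"yaw":6.5},{"tx":2.2,"ty":1.8,"tz":1,"yaw":6.5},{"tx":2.2,"ty":1.8,"yaw":6.5},{"tx":2.2,"ty":1.8,"yaw":6.5},{"tx":2.2,"ty":1.8,"yaw":6.5},{"tx":2.2,"ty":1.8,"yaw":6.5},{"tx":2.2,"ty":1.8,"yaw":6.5},{"tx":2.2,"ty":1.8,"yaw":6.5},{"tx":2.2,"ty":1.8,"yaw":6.5},{"tx":2.2,"ty":1.8,"yaw":6.5},{"tx":2.2,"ty":1.8,"yaw":6.5},{"tx":2.2,"ty":1.8,"yaw":6.5},{"tx":2.2,"ty":1.8,"yaw":6.5},{"tx":2.2,"ty":1.8,"yaw":6.5},{"tx":2.2,"ty":1.8,"yaw":6.5},{"tx":0.5,"ty":2.0,"yaw":0.5}], "newtons": 30}}

```text
invalid input at $.steps[0]: expected keys tx, ty, tz, yaw, claw
```

Emit:
{"op": "servo_tool", "data": {"steps": [{},{},{}]}}

```text
invalid input at $.steps[0]: expected keys tx, ty, tz, yaw, claw
```

```bash
cat > w.py <<'E'
from h import *
import sys
m=env.camera_model("wrist"); s=env.observe(); p,d=env.get_image("wrist"); np.savez(sys.argv[1],p=p,d=d); cv2.imwrite(f"pics/{sys.argv[1]}.png",p[...,::-1])
x=s["tool_rot"]; print(s["time_s"],np.round(s["position"],4),"yaw",np.degrees(np.arctan2(x[1][0],x[0][0])),"q6",s["q"][5],s["ft_force"],s["wrist_torque"])
print(np.round(m["T"],4).tolist())
E
python3 w.py w1
```

```text
0.1 [ 0.1972 -0.5132  0.2498] yaw 21.01861265029233 q6 -12.337189928564255 [-0.49905499 -0.04132584  0.18725102] [ 0.00289238 -0.04477193 -0.0006388 ]
[[0.3587, -0.8885, -0.2863, 0.2715], [-0.9335, -0.3418, -0.1087, -0.4844], [-0.0012, 0.3062, -0.952, 0.3726], [0.0, 0.0, 0.0, 1.0]]
```

View pics/w1.png

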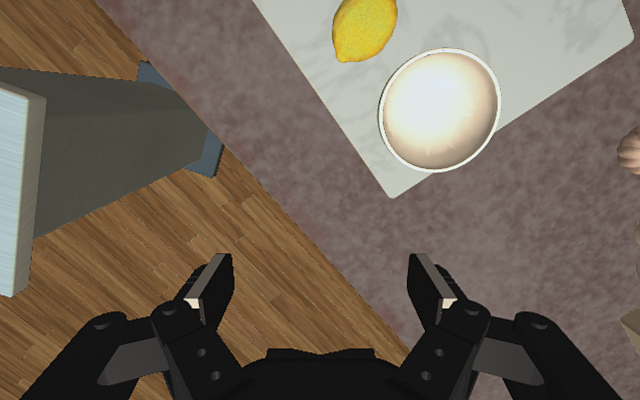

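The rows need all keys, so the arm has not moved: the picture shows the board corner, bowl at (440,110) and lemon at (365,28), with the fingers at (210,280) and (430,280).

Emit:
{"op": "servo_tool", "data": {"steps": [{"tx":0,"ty":0,"tz":2,"yaw":0,"claw":8.5},{"tx":1,"ty":0,"tz":2,"yaw":0,"claw":8.5},{"tx":2,"ty":1.7,"tz":1,"yaw":6,"claw":8.5},{"tx":2.2,"ty":1.8,"tz":1,"yaw":6.5,"claw":8.5},{"tx":2.2,"ty":1.8,"tz":1,"yaw":6.5,"claw":8.5},{"tx":2.2,"ty":1.8,"tz":1,"yaw":6.5,"claw":8.5},{"tx":2.2,"ty":1.8,"tz":0,"yaw":6.5,"claw":8.5},{"tx":2.2,"ty":1.8,"tz":0,"yaw":6.5,"claw":8.5},{"tx":2.2,"ty":1.8,"tz":0,"yaw":6.5,"claw":8.5},{"tx":2.2,"ty":1.8,"tz":0,"yaw":6.5,"claw":8.5},{"tx":2.2,"ty":1.8,"tz":0,"yaw":6.5,"claw":8.5},{"tx":2.2,"ty":1.8,"tz":0,"yaw":6.5,"claw":8.5},{"tx":2.2,"ty":1.8,"tz":0,"yaw":6.5,"claw":8.5},{"tx":2.2,"ty":1.8,"tz":0,"yaw":6.5,"claw":8.5},{"tx":2.2,"ty":1.8,"tz":0,"yaw":6.5,"claw":8.5},{"tx":2.2,"ty":1.8,"tz":0,"yaw":6.5,"claw":8.5},{"tx":2.2,"ty":1.8,"tz":0,"yaw":6.5,"claw":8.5},{"tx":2.2,"ty":1.8,"tz":0,"yaw":6.5,"claw":8.5},{"tx":0.5,"ty":2,"tz":0,"yaw":6.5,"claw":8.5},{"tx":0,"ty":0,"tz":0,"yaw":6.5,"claw":8.5}], "newtons": 30}}

```text
time_s: 2.15
position: [0.5631, -0.2041, 0.3299]
tool_rot: [[-0.743, 0.67, -0.001], [0.67, 0.743, 0.001], [0.001, 0.0, -1.0]]
ft_force: [-0.7, -0.3, 0.0]
grip_width: 0.085
gripper_force: 0.0
```

Emit:
{"op": "servo_tool", "data": {"steps": [{"tx":0,"ty":0,"tz":0,"yaw":0,"claw":8.5},{"tx":0,"ty":0,"tz":0,"yaw":0,"claw":8.5},{"tx":0,"ty":0,"tz":0,"yaw":0,"claw":8.5}]}}

```text
time_s: 2.45
position: [0.5621, -0.2068, 0.3302]
tool_rot: [[-0.735, 0.678, -0.0], [0.678, 0.735, 0.0], [0.0, -0.0, -1.0]]
ft_force: [-0.1, 0.2, -0.6]
grip_width: 0.0852
gripper_force: 0.0
```

```bash
python3 w.py w2
```

```text
2.45 [ 0.5621 -0.2068  0.3302] yaw 137.34936777024967 q6 -78.8661024539537 [-0.08349392  0.19712435 -0.60436024] [-0.00984839  0.00971494  0.01416065]
[[0.6775, 0.6997, 0.2266, 0.5049], [0.7355, -0.6448, -0.2079, -0.1528], [0.0007, 0.3075, -0.9515, 0.453], [0.0, 0.0, 0.0, 1.0]]
```

View pics/w2.png

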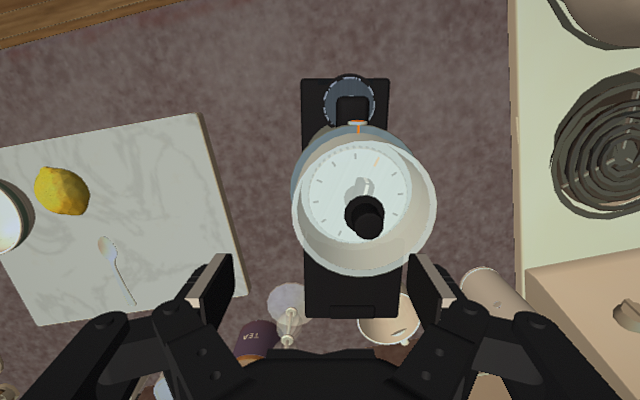

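The wrist view shows the handle at about (367,218). The grinder runs almost straight up the image, with the cup at (350,100) and the long orange mark at (358,127). The board's free end is around (200,220).

Run:
```python
from h import *
D=np.load("w2.npz"); m=env.camera_model("wrist"); P=cloud(m,D["d"])
k=np.zeros((400,640),bool); k[190:245,335:390]=1
k&=D["p"].max(2)<70; q=P[k]; t=q[q[:,2]>.254]; print(k.sum(),len(t),q[:,2].max())
print(cv2.minEnclosingCircle(t[:,:2].astype(np.float32)*1000), np.median(t,0))
for u,v in [(304,79),(389,79),(305,316),(402,316)]: print(P[v,u].round(3))
for n,u,v,z in[("",242,290,.026),("",200,113,.026)]: print(cast(m,u,v,z).round(3))
```

```text
1333 695 0.45306106818692077
((551.9751586914062, -170.48599243164062), 50.313568115234375) [ 0.5878846  -0.18371385  0.25901252]
[ 0.47  -0.15   0.014]
[ 0.548 -0.065  0.014]
[ 0.753 -0.417  0.012]
[ 0.831 -0.277  0.058]
[ 0.637 -0.45   0.026]
[ 0.406 -0.285  0.026]
```

Emit:
{"op": "servo_tool", "data": {"steps": [{"tx":1.3,"ty":1.1,"tz":0,"yaw":0,"claw":8.5},{"tx":1.2,"ty":1.1,"tz":0,"yaw":0,"claw":8.5},{"tx":0,"ty":0,"tz":-1.5,"yaw":0,"claw":8.5},{"tx":0,"ty":0,"tz":-2,"yaw":0,"claw":8.5},{"tx":0,"ty":0,"tz":-1.8,"yaw":0,"claw":8.5},{"tx":0,"ty":0,"tz":-1,"yaw":0,"claw":8.5},{"tx":0,"ty":0,"tz":-0.7,"yaw":0,"claw":8.5},{"tx":0,"ty":0,"tz":0,"yaw":0,"claw":8.5},{"tx":0,"ty":0,"tz":0,"yaw":0,"claw":4},{"tx":0,"ty":0,"tz":0,"yaw":0,"claw":3},{"tx":0,"ty":0,"tz":0,"yaw":0,"claw":2.5},{"tx":0,"ty":0,"tz":0,"yaw":0,"claw":2},{"tx":0,"ty":0,"tz":0,"yaw":0,"claw":1.5},{"tx":0,"ty":0,"tz":0,"yaw":0,"claw":1.5},{"tx":0,"ty":0,"tz":0,"yaw":0,"claw":1.5}], "newtons": 30}}

```text
time_s: 4.0
position: [0.5873, -0.1844, 0.2607]
tool_rot: [[-0.737, 0.675, 0.001], [0.675, 0.737, -0.0], [-0.001, 0.0, -1.0]]
ft_force: [-1.0, 0.1, 3.3]
grip_width: 0.0207
gripper_force: 29.4
```

Emit:
{"op": "servo_tool", "data": {"steps": [{"tx":0,"ty":0,"tz":0.5,"yaw":0,"claw":1.5},{"tx":0,"ty":0,"tz":1,"yaw":0,"claw":1.5},{"tx":0,"ty":0,"tz":1.5,"yaw":0,"claw":1.5},{"tx":0,"ty":0,"tz":1.5,"yaw":0,"claw":1.5},{"tx":0,"ty":0,"tz":1.5,"yaw":0,"claw":1.5},{"tx":0,"ty":0,"tz":1.5,"yaw":0,"claw":1.5},{"tx":0,"ty":0,"tz":0.5,"yaw":0,"claw":1.5},{"tx":-0.5,"ty":-1,"tz":0,"yaw":0,"claw":1.5},{"tx":-1,"ty":-2.5,"tz":0,"yaw":0,"claw":1.5},{"tx":-1,"ty":-2.5,"tz":0,"yaw":0,"claw":1.5},{"tx":-1,"ty":-2.5,"tz":0,"yaw":0,"claw":1.5},{"tx":-1,"ty":-2.5,"tz":0,"yaw":0,"claw":1.5},{"tx":-1,"ty":-2.5,"tz":0,"yaw":0,"claw":1.5},{"tx":-1,"ty":-2.5,"tz":0,"yaw":0,"claw":1.5},{"tx":-1,"ty":-2.5,"tz":0,"yaw":0,"claw":1.5},{"tx":-1,"ty":-2.5,"tz":0,"yaw":0,"claw":1.5},{"tx":-1,"ty":-2,"tz":0,"yaw":0,"claw":1.5},{"tx":-0.7,"ty":-1.2,"tz":0,"yaw":0,"claw":1.5},{"tx":-0.3,"ty":-0.8,"tz":0,"yaw":0,"claw":1.5},{"tx":0,"ty":0,"tz":0,"yaw":0,"claw":1.5}]}}

```text
time_s: 6.0
position: [0.4818, -0.435, 0.3398]
tool_rot: [[-0.737, 0.676, -0.0], [0.676, 0.737, 0.001], [0.001, 0.0, -1.0]]
ft_force: [0.6, 0.3, -0.9]
grip_width: 0.0206
gripper_force: 29.4
```

Emit:
{"op": "servo_tool", "data": {"steps": [{"tx":0,"ty":0,"tz":-1,"yaw":0,"claw":1.5},{"tx":0,"ty":0,"tz":-2.5,"yaw":0,"claw":1.5},{"tx":0,"ty":0,"tz":-3,"yaw":0,"claw":1.5},{"tx":0,"ty":0,"tz":-3,"yaw":0,"claw":1.5},{"tx":0,"ty":0,"tz":-3,"yaw":0,"claw":1.5},{"tx":0,"ty":0,"tz":-3,"yaw":0,"claw":1.5},{"tx":0,"ty":0,"tz":-3,"yaw":0,"claw":1.5},{"tx":0,"ty":0,"tz":-1.5,"yaw":0,"claw":1.5},{"tx":0,"ty":0,"tz":-1,"yaw":0,"claw":1.5},{"tx":0,"ty":0,"tz":-0.6,"yaw":0,"claw":1.5},{"tx":0,"ty":0,"tz":-0.4,"yaw":0,"claw":1.5},{"tx":0,"ty":0,"tz":-0.3,"yaw":0,"claw":1.5},{"tx":0,"ty":0,"tz":0,"yaw":0,"claw":1.5},{"tx":0,"ty":0,"tz":0,"yaw":0,"claw":1.5}]}}

```text
time_s: 7.4
position: [0.4823, -0.4346, 0.1178]
tool_rot: [[-0.737, 0.675, 0.001], [0.675, 0.737, -0.001], [-0.001, -0.0, -1.0]]
ft_force: [-1.1, -0.0, -1.1]
grip_width: 0.0208
gripper_force: 29.4
```

Now 8 mm more, gently.

Emit:
{"op": "servo_tool", "data": {"steps": [{"tx":0,"ty":0,"tz":-0.4,"yaw":0,"claw":1.5},{"tx":0,"ty":0,"tz":-0.2,"yaw":0,"claw":1.5},{"tx":0,"ty":0,"tz":-0.1,"yaw":0,"claw":1.5},{"tx":0,"ty":0,"tz":-0.1,"yaw":0,"claw":1.5},{"tx":0,"ty":0,"tz":0,"yaw":0,"claw":1.5},{"tx":0,"ty":0,"tz":0,"yaw":0,"claw":1.5}]}}

```text
time_s: 8.0
position: [0.4823, -0.4344, 0.1094]
tool_rot: [[-0.737, 0.675, 0.0], [0.675, 0.737, -0.0], [-0.0, -0.0, -1.0]]
ft_force: [1.1, -0.0, -2.0]
grip_width: 0.0206
gripper_force: 29.4
```

Emit:
{"op": "servo_tool", "data": {"steps": [{"tx":0,"ty":0,"tz":-0.1,"yaw":0,"claw":1.5},{"tx":0,"ty":0,"tz":0,"yaw":0,"claw":1.5},{"tx":0,"ty":0,"tz":0,"yaw":0,"claw":1.5}]}}

```text
time_s: 8.3
position: [0.4823, -0.4345, 0.1087]
tool_rot: [[-0.737, 0.675, 0.0], [0.675, 0.737, -0.001], [-0.001, -0.0, -1.0]]
ft_force: [-1.0, 0.0, 2.9]
grip_width: 0.0203
gripper_force: 29.7
```

Emit:
{"op": "servo_tool", "data": {"steps": [{"tx":0,"ty":0,"tz":0,"yaw":0,"claw":3},{"tx":0,"ty":0,"tz":0,"yaw":0,"claw":4},{"tx":0,"ty":0,"tz":0,"yaw":0,"claw":5},{"tx":0,"ty":0,"tz":0,"yaw":0,"claw":5},{"tx":0,"ty":0,"tz":1,"yaw":0,"claw":5},{"tx":0,"ty":0,"tz":2,"yaw":0,"claw":5},{"tx":0,"ty":0,"tz":3,"yaw":0,"claw":5},{"tx":0,"ty":0,"tz":3.5,"yaw":0,"claw":5},{"tx":0,"ty":0,"tz":3.5,"yaw":0,"claw":5},{"tx":0,"ty":0,"tz":3.5,"yaw":0,"claw":5},{"tx":0,"ty":0,"tz":3.5,"yaw":0,"claw":5},{"tx":1,"ty":2.5,"tz":2,"yaw":0,"claw":5},{"tx":1,"ty":3,"tz":0,"yaw":0,"claw":5},{"tx":1,"ty":3,"tz":0,"yaw":0,"claw":5},{"tx":1,"ty":3,"tz":0,"yaw":0,"claw":5},{"tx":1,"ty":3,"tz":0,"yaw":0,"claw":5},{"tx":1,"ty":3,"tz":0,"yaw":0,"claw":5},{"tx":1,"ty":3,"tz":0,"yaw":0,"claw":5},{"tx":1,"ty":2,"tz":0,"yaw":0,"claw":5},{"tx":0,"ty":0,"tz":0,"yaw":0,"claw":5}]}}

```text
time_s: 10.3
position: [0.5629, -0.207, 0.3294]
tool_rot: [[-0.74, 0.673, 0.001], [0.673, 0.74, -0.0], [-0.001, 0.001, -1.0]]
ft_force: [-0.0, 0.5, -0.3]
grip_width: 0.0502
gripper_force: 0.0
```

Emit:
{"op": "servo_tool", "data": {"steps": [{"tx":0,"ty":0,"tz":0,"yaw":0,"claw":5},{"tx":0,"ty":0,"tz":0,"yaw":0,"claw":5}]}}

```text
time_s: 10.5
position: [0.5619, -0.2103, 0.3285]
tool_rot: [[-0.737, 0.676, 0.0], [0.676, 0.737, -0.0], [-0.0, -0.0, -1.0]]
ft_force: [-0.6, 0.5, 0.0]
grip_width: 0.0502
gripper_force: 0.0
```

```bash
python3 w.py w3
```

```text
10.5 [ 0.5619 -0.2103  0.3285] yaw 137.46117028693615 q6 -79.26977675162281 [-0.63434012  0.4806212   0.00261854] [0.01607857 0.00205007 0.02995615]
[[0.6761, 0.7009, 0.2273, 0.5046], [0.7368, -0.6434, -0.2078, -0.1563], [0.0006, 0.308, -0.9514, 0.4513], [0.0, 0.0, 0.0, 1.0]]
```

View pics/w3.png

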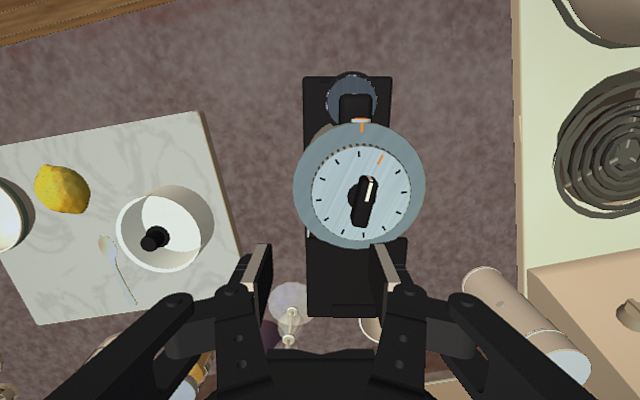

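The lid stands upright on the board at (165,228), clear of the spoon. The dial is uncovered: bar from (371,178) to (360,224), white pointer at the upper end (371,190), long orange ring mark at (380,160).

```bash
cat > k.py <<'E'
from h import *
import sys
def knob(name,m):
    D=np.load(name+".npz"); p=D["p"].astype(int); P=cloud(m,D["d"])
    k=(P[...,2]>.211)&(P[...,2]<.226)&(np.hypot(P[...,0]-.587,P[...,1]+.185)<.03)
    # colour mask projected to the bar's top plane
    v,u=np.nonzero(k); X=np.array([cast(m,a,b,.219)[:2] for a,b in zip(u,v)])*1000
    r=cv2.minAreaRect(X.astype(np.float32)); print("bar",len(X),r)
    w=k&(p.min(2)>130); v,u=np.nonzero(w); W=np.array([cast(m,a,b,.219)[:2] for a,b in zip(u,v)])*1000
    print("white",len(W),W.mean(0)); c=X.mean(0); e=np.linalg.svd(X-c)[2][0]; g=W.mean(0)-c
    e=e if e@g>0 else -e
    print("centre",c,"pointer dir deg",np.degrees(np.arctan2(e[1],e[0])))
    o=(p[...,0]>p[...,2]+60)&(abs(P[...,2]-.193)<.01); v,u=np.nonzero(o)
    O=np.array([cast(m,a,b,.193)[:2] for a,b in zip(u,v)])*1000; print("mark",len(O),O.mean(0))
    q=abs(P[...,2]-.193)<.005; q&=np.hypot(P[...,0]-.587,P[...,1]+.185)<.055
    print("ring",cv2.minAreaRect(P[q][:,:2].astype(np.float32)*1000), cv2.minEnclosingCircle(P[q][:,:2].astype(np.float32)*1000))
if __name__=="__main__": knob(sys.argv[1],env.camera_model("wrist"))
E
python3 k.py w3
```

```text
bar 847 ((587.6795043945312, -183.52114868164062), (14.553277969360352, 42.675537109375), 36.12259292602539)
white 79 [ 582.04449381 -174.08317003]
centre [ 587.5213267  -183.25529925] pointer dir deg 126.58763800145114
mark 23 [ 575.45587263 -151.09873767]
ring ((589.1500854492188, -184.51840209960938), (90.08419799804688, 91.4259262084961), 1.8013715744018555) ((589.9677734375, -184.25885009765625), 46.08266830444336)
```

Emit:
{"op": "servo_tool", "data": {"steps": [{"tx":1.3,"ty":1.3,"tz":0,"yaw":-5,"claw":5},{"tx":1.3,"ty":1.3,"tz":0,"yaw":-6,"claw":5},{"tx":0,"ty":0,"tz":-2,"yaw":0,"claw":5},{"tx":0,"ty":0,"tz":-3,"yaw":0,"claw":5},{"tx":0,"ty":0,"tz":-2,"yaw":0,"claw":5},{"tx":0,"ty":0,"tz":-1,"yaw":0,"claw":5},{"tx":0,"ty":0,"tz":0,"yaw":0,"claw":5},{"tx":0,"ty":0,"tz":0,"yaw":0,"claw":5},{"tx":0,"ty":0,"tz":0,"yaw":0,"claw":5}], "newtons": 20}}

```text
time_s: 11.45
position: [0.5885, -0.1838, 0.2497]
tool_rot: [[-0.595, 0.804, 0.002], [0.804, 0.595, -0.001], [-0.002, 0.001, -1.0]]
ft_force: [-0.2, 0.1, 0.0]
grip_width: 0.0502
gripper_force: 0.0
```

```bash
python3 w.py w4; python3 k.py w4
```

```text
11.45 [ 0.5885 -0.1838  0.2497] yaw 126.5001129383071 q6 -64.8269212156596 [-0.23370443  0.07332563  0.00254851] [ 0.02260196  0.05547713 -0.00889355]
[[0.8038, 0.5652, 0.1856, 0.5422], [0.5949, -0.7647, -0.2479, -0.1197], [0.0018, 0.3096, -0.9508, 0.3723], [0.0, 0.0, 0.0, 1.0]]
bar 1594 ((588.1360473632812, -181.6056365966797), (13.276652336120605, 43.074195861816406), 35.79243087768555)
white 156 [ 582.58346847 -174.28464788]
centre [ 587.8645908  -181.57934941] pointer dir deg 126.17850027459482
mark 47 [ 575.39016155 -150.65224214]
ring ((588.6373291015625, -183.6607666015625), (88.80703735351562, 90.19523620605469), 4.046693325042725) ((589.4710693359375, -183.9375457763672), 45.76485824584961)
```

View pics/w4.png

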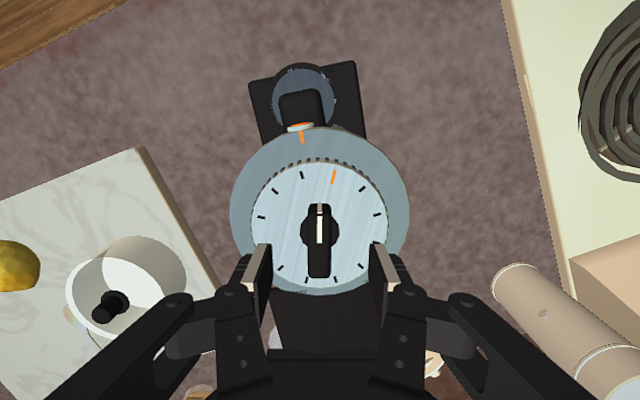

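The bar lies straight along the tool's x at (319,240), midway between the fingers, and the ring is centred under the TCP. Now I go down and pinch it.

Emit:
{"op": "servo_tool", "data": {"steps": [{"tx":0,"ty":0,"tz":-1,"yaw":0,"claw":5},{"tx":0,"ty":0,"tz":-1,"yaw":0,"claw":5},{"tx":0,"ty":0,"tz":-0.7,"yaw":0,"claw":5},{"tx":0,"ty":0,"tz":-0.5,"yaw":0,"claw":5},{"tx":0,"ty":0,"tz":0,"yaw":0,"claw":3},{"tx":0,"ty":0,"tz":0,"yaw":0,"claw":2},{"tx":0,"ty":0,"tz":0,"yaw":0,"claw":1.7},{"tx":0,"ty":0,"tz":0,"yaw":0,"claw":1.3},{"tx":0,"ty":0,"tz":0,"yaw":0,"claw":1},{"tx":0,"ty":0,"tz":0,"yaw":0,"claw":1},{"tx":0,"ty":0,"tz":0,"yaw":0,"claw":1}], "newtons": 20}}

```text
time_s: 12.6
position: [0.588, -0.184, 0.2174]
tool_rot: [[-0.595, 0.804, 0.001], [0.804, 0.595, -0.002], [-0.002, -0.001, -1.0]]
ft_force: [-3.9, -2.7, 5.7]
grip_width: 0.0134
gripper_force: 20.8
```

```bash
cat > t.py <<'E'
from rig import env
import numpy as np
s=env.observe(); R=np.array(s["tool_rot"]); print(round(float(s["time_s"]),2),"yaw",round(float(np.degrees(np.arctan2(R[1,0],R[0,0]))),2),"T",np.round(s["wrist_torque"],3),"F",np.round(s["ft_force"],1),"P",np.round(s["position"],4),"j6",np.round(s["joint_efforts"][5],3),"w",np.round(s["grip_width"],4))
E
python3 t.py
```

```text
12.6 yaw 126.49 T [-0.268  0.567 -0.019] F [-3.9 -2.7  5.7] P [ 0.588  -0.184   0.2174] j6 -0.015 w 0.0134
```

Emit:
{"op": "servo_tool", "data": {"steps": [{"tx":-0.03,"ty":-0.02,"tz":0,"yaw":-2,"claw":1},{"tx":0,"ty":0,"tz":0,"yaw":-2,"claw":1},{"tx":0,"ty":0,"tz":0,"yaw":-2,"claw":1},{"tx":0,"ty":0,"tz":0,"yaw":-2,"claw":1},{"tx":0,"ty":0,"tz":0,"yaw":0,"claw":1},{"tx":0,"ty":0,"tz":0,"yaw":0,"claw":1}]}}

```text
time_s: 13.2
position: [0.5882, -0.1839, 0.2174]
tool_rot: [[-0.478, 0.879, 0.002], [0.879, 0.478, -0.001], [-0.002, 0.001, -1.0]]
ft_force: [-2.1, -1.8, 6.1]
grip_width: 0.0136
gripper_force: 20.8
```

```bash
python3 t.py
```

```text
13.2 yaw 118.53 T [-0.139  0.178 -0.037] F [-2.1 -1.8  6.1] P [ 0.5882 -0.1839  0.2174] j6 -0.007 w 0.0136
```

Emit:
{"op": "servo_tool", "data": {"steps": [{"tx":0,"ty":0,"tz":0,"yaw":-2,"claw":1},{"tx":0,"ty":0,"tz":0,"yaw":-2,"claw":1},{"tx":0,"ty":0,"tz":0,"yaw":-2,"claw":1},{"tx":0,"ty":0,"tz":0,"yaw":0,"claw":1},{"tx":0,"ty":0,"tz":0,"yaw":0,"claw":1}]}}

```text
time_s: 13.7
position: [0.5883, -0.1839, 0.2174]
tool_rot: [[-0.383, 0.924, 0.002], [0.924, 0.383, -0.001], [-0.002, 0.001, -1.0]]
ft_force: [-0.2, -0.7, 5.2]
grip_width: 0.0138
gripper_force: 20.8
```

```bash
python3 t.py
```

```text
13.7 yaw 112.54 T [-0.09   0.025 -0.01 ] F [-0.2 -0.7  5.2] P [ 0.5883 -0.1839  0.2174] j6 -0.008 w 0.0138
```

Emit:
{"op": "servo_tool", "data": {"steps": [{"tx":0,"ty":0,"tz":0,"yaw":-1,"claw":1},{"tx":0,"ty":0,"tz":0,"yaw":-1,"claw":1},{"tx":0,"ty":0,"tz":0,"yaw":0,"claw":1},{"tx":0,"ty":0,"tz":0,"yaw":0,"claw":1}]}}

```text
time_s: 14.1
position: [0.5883, -0.1838, 0.2174]
tool_rot: [[-0.351, 0.936, 0.002], [0.936, 0.351, -0.001], [-0.002, 0.002, -1.0]]
ft_force: [0.1, -0.8, 4.7]
grip_width: 0.0138
gripper_force: 20.7
```

```bash
python3 t.py
```

```text
14.1 yaw 110.54 T [-0.066 -0.019 -0.039] F [ 0.1 -0.8  4.7] P [ 0.5883 -0.1838  0.2174] j6 -0.02 w 0.0138
```

Emit:
{"op": "servo_tool", "data": {"steps": [{"tx":0,"ty":0,"tz":0,"yaw":-1,"claw":1},{"tx":0,"ty":0,"tz":0,"yaw":-1,"claw":1},{"tx":0,"ty":0,"tz":0,"yaw":0,"claw":1},{"tx":0,"ty":0,"tz":0,"yaw":0,"claw":1}]}}

```text
time_s: 14.5
position: [0.5884, -0.1838, 0.2174]
tool_rot: [[-0.318, 0.948, 0.002], [0.948, 0.318, -0.001], [-0.002, 0.002, -1.0]]
ft_force: [0.4, -0.2, 6.1]
grip_width: 0.0133
gripper_force: 20.7
```

```bash
python3 t.py
```

```text
14.5 yaw 108.55 T [-0.069 -0.047 -0.091] F [ 0.4 -0.2  6.1] P [ 0.5884 -0.1838  0.2174] j6 -0.019 w 0.0133
```

Emit:
{"op": "servo_tool", "data": {"steps": [{"tx":0,"ty":0,"tz":0,"yaw":0,"claw":1}]}}

```text
time_s: 14.6
position: [0.5884, -0.1838, 0.2174]
tool_rot: [[-0.318, 0.948, 0.002], [0.948, 0.318, -0.001], [-0.002, 0.002, -1.0]]
ft_force: [0.4, -0.8, 5.7]
grip_width: 0.0134
gripper_force: 20.7
```

```bash
python3 t.py
```

```text
14.6 yaw 108.55 T [-0.013 -0.004 -0.044] F [ 0.4 -0.8  5.7] P [ 0.5884 -0.1838  0.2174] j6 -0.029 w 0.0134
```

Emit:
{"op": "servo_tool", "data": {"steps": [{"tx":0,"ty":0,"tz":0,"yaw":0,"claw":1}]}}

```text
time_s: 14.7
position: [0.5884, -0.1838, 0.2174]
tool_rot: [[-0.318, 0.948, 0.002], [0.948, 0.318, -0.001], [-0.002, 0.002, -1.0]]
ft_force: [-0.2, -0.1, 5.4]
grip_width: 0.0135
gripper_force: 20.7
```

```bash
python3 t.py
```

```text
14.7 yaw 108.55 T [-0.054 -0.052 -0.11 ] F [-0.2 -0.1  5.4] P [ 0.5884 -0.1838  0.2174] j6 -0.03 w 0.0135
```

Emit:
{"op": "servo_tool", "data": {"steps": [{"tx":0,"ty":0,"tz":0,"yaw":0,"claw":1}]}}

```text
time_s: 14.8
position: [0.5884, -0.1839, 0.2174]
tool_rot: [[-0.318, 0.948, 0.002], [0.948, 0.318, -0.001], [-0.002, 0.002, -1.0]]
ft_force: [0.1, 0.2, 4.8]
grip_width: 0.0132
gripper_force: 20.7
```

```bash
python3 t.py
```

```text
14.8 yaw 108.54 T [-0.082 -0.061 -0.01 ] F [0.1 0.2 4.8] P [ 0.5884 -0.1839  0.2174] j6 -0.03 w 0.0132
```

Emit:
{"op": "servo_tool", "data": {"steps": [{"tx":0,"ty":0,"tz":0,"yaw":-1,"claw":1},{"tx":0,"ty":0,"tz":0,"yaw":-0.5,"claw":1},{"tx":0,"ty":0,"tz":0,"yaw":0,"claw":1}]}}

```text
time_s: 15.1
position: [0.5884, -0.1838, 0.2174]
tool_rot: [[-0.293, 0.956, 0.002], [0.956, 0.293, -0.001], [-0.002, 0.002, -1.0]]
ft_force: [-0.3, -0.8, 4.6]
grip_width: 0.0136
gripper_force: 20.7
```

```bash
python3 t.py
```

```text
15.1 yaw 107.03 T [-0.082 -0.022 -0.08 ] F [-0.3 -0.8  4.6] P [ 0.5884 -0.1838  0.2174] j6 0.053 w 0.0136
```

Emit:
{"op": "servo_tool", "data": {"steps": [{"tx":0,"ty":0,"tz":0,"yaw":0,"claw":1}]}}

```text
time_s: 15.2
position: [0.5884, -0.1838, 0.2174]
tool_rot: [[-0.293, 0.956, 0.002], [0.956, 0.293, -0.001], [-0.002, 0.002, -1.0]]
ft_force: [0.8, -0.1, 5.2]
grip_width: 0.0135
gripper_force: 20.7
```

```bash
python3 t.py
```

```text
15.2 yaw 107.05 T [-0.054 -0.011 -0.001] F [ 0.8 -0.1  5.2] P [ 0.5884 -0.1838  0.2174] j6 -0.025 w 0.0135
```

Emit:
{"op": "servo_tool", "data": {"steps": [{"tx":0,"ty":0,"tz":0,"yaw":0,"claw":1}]}}

```text
time_s: 15.3
position: [0.5884, -0.1839, 0.2174]
tool_rot: [[-0.293, 0.956, 0.002], [0.956, 0.293, -0.001], [-0.002, 0.002, -1.0]]
ft_force: [0.8, -0.3, 4.3]
grip_width: 0.0132
gripper_force: 20.7
```

```bash
python3 t.py
```

```text
15.3 yaw 107.05 T [-0.052 -0.128 -0.005] F [ 0.8 -0.3  4.3] P [ 0.5884 -0.1839  0.2174] j6 -0.029 w 0.0132
```

Emit:
{"op": "servo_tool", "data": {"steps": [{"tx":0,"ty":0,"tz":0,"yaw":-1,"claw":1},{"tx":0,"ty":0,"tz":0,"yaw":-1,"claw":1},{"tx":0,"ty":0,"tz":0,"yaw":0,"claw":1},{"tx":0,"ty":0,"tz":0,"yaw":0,"claw":1}]}}

```text
time_s: 15.7
position: [0.5885, -0.1838, 0.2174]
tool_rot: [[-0.26, 0.966, 0.003], [0.966, 0.26, -0.001], [-0.002, 0.002, -1.0]]
ft_force: [0.1, 0.4, 4.8]
grip_width: 0.0137
gripper_force: 20.7
```

```bash
python3 t.py
```

```text
15.7 yaw 105.05 T [-0.053 -0.092  0.052] F [0.1 0.4 4.8] P [ 0.5885 -0.1838  0.2174] j6 -0.018 w 0.0137
```

Emit:
{"op": "servo_tool", "data": {"steps": [{"tx":0,"ty":0,"tz":0,"yaw":0,"claw":1}]}}

```text
time_s: 15.8
position: [0.5885, -0.1838, 0.2174]
tool_rot: [[-0.26, 0.966, 0.002], [0.966, 0.26, -0.001], [-0.002, 0.002, -1.0]]
ft_force: [0.1, 0.8, 5.6]
grip_width: 0.0138
gripper_force: 20.7
```

```bash
python3 t.py
```

```text
15.8 yaw 105.05 T [-0.083 -0.097 -0.051] F [0.1 0.8 5.6] P [ 0.5885 -0.1838  0.2174] j6 -0.029 w 0.0138
```

Emit:
{"op": "servo_tool", "data": {"steps": [{"tx":0,"ty":0,"tz":0,"yaw":-1,"claw":1},{"tx":0,"ty":0,"tz":0,"yaw":-1,"claw":1},{"tx":0,"ty":0,"tz":0,"yaw":0,"claw":1},{"tx":0,"ty":0,"tz":0,"yaw":0,"claw":1}]}}

```text
time_s: 16.2
position: [0.5885, -0.1838, 0.2174]
tool_rot: [[-0.226, 0.974, 0.003], [0.974, 0.226, -0.001], [-0.002, 0.002, -1.0]]
ft_force: [0.8, -0.3, 6.0]
grip_width: 0.0134
gripper_force: 20.7
```

```bash
python3 t.py
```

```text
16.2 yaw 103.04 T [-0.022 -0.207 -0.034] F [ 0.8 -0.3  6. ] P [ 0.5885 -0.1838  0.2174] j6 -0.018 w 0.0134
```

Emit:
{"op": "servo_tool", "data": {"steps": [{"tx":0,"ty":0,"tz":0,"yaw":0,"claw":1}]}}

```text
time_s: 16.3
position: [0.5885, -0.1838, 0.2174]
tool_rot: [[-0.226, 0.974, 0.003], [0.974, 0.226, -0.001], [-0.002, 0.002, -1.0]]
ft_force: [0.9, -0.3, 5.2]
grip_width: 0.0136
gripper_force: 20.7
```

```bash
python3 t.py
```

```text
16.3 yaw 103.05 T [-0.067 -0.141 -0.004] F [ 0.9 -0.3  5.2] P [ 0.5885 -0.1838  0.2174] j6 -0.028 w 0.0136
```

Emit:
{"op": "servo_tool", "data": {"steps": [{"tx":0,"ty":0,"tz":0,"yaw":-1,"claw":1},{"tx":0,"ty":0,"tz":0,"yaw":-1,"claw":1},{"tx":0,"ty":0,"tz":0,"yaw":0,"claw":1},{"tx":0,"ty":0,"tz":0,"yaw":0,"claw":1}]}}

```text
time_s: 16.7
position: [0.5885, -0.1838, 0.2174]
tool_rot: [[-0.192, 0.981, 0.003], [0.981, 0.192, -0.001], [-0.002, 0.002, -1.0]]
ft_force: [1.5, -0.5, 5.6]
grip_width: 0.0138
gripper_force: 20.7
```

```bash
python3 t.py
```

```text
16.7 yaw 101.05 T [-0.048 -0.218 -0.01 ] F [ 1.5 -0.5  5.6] P [ 0.5885 -0.1838  0.2174] j6 -0.017 w 0.0138
```

Emit:
{"op": "servo_tool", "data": {"steps": [{"tx":0,"ty":0,"tz":0,"yaw":-1,"claw":1},{"tx":0,"ty":0,"tz":0,"yaw":-1,"claw":1},{"tx":0,"ty":0,"tz":0,"yaw":0,"claw":1},{"tx":0,"ty":0,"tz":0,"yaw":0,"claw":1}]}}

```text
time_s: 17.1
position: [0.5886, -0.1838, 0.2174]
tool_rot: [[-0.157, 0.988, 0.003], [0.988, 0.157, -0.001], [-0.002, 0.003, -1.0]]
ft_force: [1.7, 0.2, 5.9]
grip_width: 0.0137
gripper_force: 20.7
```

```bash
python3 t.py
```

```text
17.1 yaw 99.04 T [-0.06  -0.273 -0.014] F [1.7 0.2 5.9] P [ 0.5886 -0.1838  0.2174] j6 -0.017 w 0.0137
```

Emit:
{"op": "servo_tool", "data": {"steps": [{"tx":0,"ty":0,"tz":0,"yaw":-1,"claw":1},{"tx":0,"ty":0,"tz":0,"yaw":-1,"claw":1},{"tx":0,"ty":0,"tz":0,"yaw":0,"claw":1},{"tx":0,"ty":0,"tz":0,"yaw":0,"claw":1}]}}

```text
time_s: 17.5
position: [0.5887, -0.1838, 0.2174]
tool_rot: [[-0.123, 0.992, 0.003], [0.992, 0.123, -0.001], [-0.001, 0.003, -1.0]]
ft_force: [2.8, 0.3, 4.2]
grip_width: 0.0138
gripper_force: 20.7
```

```bash
python3 t.py
```

```text
17.5 yaw 97.04 T [ 0.001 -0.317  0.02 ] F [2.8 0.3 4.2] P [ 0.5887 -0.1838  0.2174] j6 -0.016 w 0.0138
```

Emit:
{"op": "servo_tool", "data": {"steps": [{"tx":0.03,"ty":0,"tz":0,"yaw":-1,"claw":1},{"tx":0,"ty":0,"tz":0,"yaw":-1,"claw":1},{"tx":0,"ty":0,"tz":0,"yaw":0,"claw":1},{"tx":0,"ty":0,"tz":0,"yaw":0,"claw":1}]}}

```text
time_s: 17.9
position: [0.5887, -0.1838, 0.2174]
tool_rot: [[-0.088, 0.996, 0.002], [0.996, 0.088, -0.001], [-0.001, 0.002, -1.0]]
ft_force: [-0.6, -0.2, 5.3]
grip_width: 0.0136
gripper_force: 20.8
```

```bash
python3 t.py
```

```text
17.9 yaw 95.04 T [-0.083 -0.116 -0.043] F [-0.6 -0.2  5.3] P [ 0.5887 -0.1838  0.2174] j6 -0.018 w 0.0136
```

Emit:
{"op": "servo_tool", "data": {"steps": [{"tx":0,"ty":0,"tz":0,"yaw":-1,"claw":1},{"tx":0,"ty":0,"tz":0,"yaw":-1,"claw":1},{"tx":0,"ty":0,"tz":0,"yaw":0,"claw":1},{"tx":0,"ty":0,"tz":0,"yaw":0,"claw":1}]}}

```text
time_s: 18.3
position: [0.5888, -0.1838, 0.2174]
tool_rot: [[-0.053, 0.999, 0.003], [0.999, 0.053, -0.001], [-0.001, 0.002, -1.0]]
ft_force: [1.2, -0.2, 5.5]
grip_width: 0.0138
gripper_force: 20.8
```

```bash
python3 t.py
```

```text
18.3 yaw 93.04 T [-0.063 -0.112 -0.034] F [ 1.2 -0.2  5.5] P [ 0.5888 -0.1838  0.2174] j6 -0.018 w 0.0138
```

Emit:
{"op": "servo_tool", "data": {"steps": [{"tx":0,"ty":0,"tz":0,"yaw":-1,"claw":1},{"tx":0,"ty":0,"tz":0,"yaw":-1,"claw":1},{"tx":0,"ty":0,"tz":0,"yaw":0,"claw":1},{"tx":0,"ty":0,"tz":0,"yaw":0,"claw":1}]}}

```text
time_s: 18.7
position: [0.5888, -0.1838, 0.2174]
tool_rot: [[-0.018, 1.0, 0.003], [1.0, 0.018, -0.001], [-0.001, 0.003, -1.0]]
ft_force: [1.3, 0.7, 6.4]
grip_width: 0.0137
gripper_force: 20.8
```

```bash
python3 t.py
```

```text
18.7 yaw 91.04 T [-0.013 -0.151 -0.029] F [1.3 0.7 6.4] P [ 0.5888 -0.1838  0.2174] j6 -0.017 w 0.0137
```

Emit:
{"op": "servo_tool", "data": {"steps": [{"tx":0,"ty":0,"tz":0,"yaw":-1,"claw":1},{"tx":0,"ty":0,"tz":0,"yaw":-1,"claw":1},{"tx":0,"ty":0,"tz":0,"yaw":0,"claw":1},{"tx":0,"ty":0,"tz":0,"yaw":0,"claw":1}]}}

```text
time_s: 19.1
position: [0.5889, -0.1838, 0.2174]
tool_rot: [[0.017, 1.0, 0.003], [1.0, -0.017, -0.001], [-0.001, 0.003, -1.0]]
ft_force: [1.4, 0.3, 5.8]
grip_width: 0.0138
gripper_force: 20.7
```

```bash
python3 t.py
```

```text
19.1 yaw 89.04 T [-0.023 -0.202 -0.024] F [1.4 0.3 5.8] P [ 0.5889 -0.1838  0.2174] j6 -0.017 w 0.0138
```

Emit:
{"op": "servo_tool", "data": {"steps": [{"tx":0.02,"ty":0,"tz":0,"yaw":-1,"claw":1},{"tx":0,"ty":0,"tz":0,"yaw":-1,"claw":1},{"tx":0,"ty":0,"tz":0,"yaw":0,"claw":1},{"tx":0,"ty":0,"tz":0,"yaw":0,"claw":1}]}}

```text
time_s: 19.5
position: [0.589, -0.1838, 0.2174]
tool_rot: [[0.052, 0.999, 0.002], [0.999, -0.052, -0.001], [-0.001, 0.002, -1.0]]
ft_force: [1.1, 0.4, 6.0]
grip_width: 0.0134
gripper_force: 20.8
```

```bash
python3 t.py
```

```text
19.5 yaw 87.04 T [-0.047 -0.099 -0.034] F [1.1 0.4 6. ] P [ 0.589  -0.1838  0.2174] j6 -0.018 w 0.0134
```

Emit:
{"op": "servo_tool", "data": {"steps": [{"tx":0,"ty":0,"tz":0,"yaw":-1,"claw":1},{"tx":0,"ty":0,"tz":0,"yaw":-1,"claw":1},{"tx":0,"ty":0,"tz":0,"yaw":0,"claw":1},{"tx":0,"ty":0,"tz":0,"yaw":0,"claw":1}]}}

```text
time_s: 19.9
position: [0.589, -0.1838, 0.2174]
tool_rot: [[0.087, 0.996, 0.003], [0.996, -0.087, -0.001], [-0.001, 0.003, -1.0]]
ft_force: [1.6, 0.0, 5.2]
grip_width: 0.0135
gripper_force: 20.8
```

```bash
python3 t.py; python3 w.py w5; python3 k.py w5
```

```text
19.9 yaw 85.04 T [-0.013 -0.145 -0.048] F [1.6 0.  5.2] P [ 0.589  -0.1838  0.2174] j6 -0.018 w 0.0135
19.9 [ 0.589  -0.1838  0.2174] yaw 85.03702324995662 q6 -23.35264395857411 [1.63714115e+00 4.14003628e-04 5.15998785e+00] [-0.01261231 -0.14471265 -0.04822096]
[[0.9963, -0.0833, -0.0233, 0.5962], [-0.0864, -0.9478, -0.307, -0.1045], [0.0035, 0.3078, -0.9514, 0.3401], [0.0, 0.0, 0.0, 1.0]]
bar 3357 ((588.9415893554688, -180.3015899658203), (38.94511795043945, 38.224586486816406), 45.28948974609375)
white 220 [ 592.04899521 -172.13290228]
centre [ 590.38281139 -178.79545723] pointer dir deg 85.02288765196174
mark 60 [ 575.66696638 -150.90161921]
ring ((591.1239624023438, -182.5403594970703), (87.40814208984375, 90.94755554199219), 52.639915466308594) ((589.8991088867188, -184.36659240722656), 45.90150833129883)
```

The ring mark has not moved and the pointer follows the tool, so I keep going.

Emit:
{"op": "servo_tool", "data": {"steps": [{"tx":0,"ty":0,"tz":0,"yaw":-1,"claw":1},{"tx":0,"ty":0,"tz":0,"yaw":-1,"claw":1},{"tx":0,"ty":0,"tz":0,"yaw":0,"claw":1},{"tx":0,"ty":0,"tz":0,"yaw":0,"claw":1}]}}

```text
time_s: 20.35
position: [0.5891, -0.1838, 0.2174]
tool_rot: [[0.121, 0.993, 0.003], [0.993, -0.121, -0.001], [-0.001, 0.003, -1.0]]
ft_force: [1.1, 0.5, 6.1]
grip_width: 0.0135
gripper_force: 20.7
```

```bash
python3 t.py
```

```text
20.35 yaw 83.04 T [-0.031 -0.181 -0.047] F [1.1 0.5 6.1] P [ 0.5891 -0.1838  0.2174] j6 -0.017 w 0.0135
```

Emit:
{"op": "servo_tool", "data": {"steps": [{"tx":0,"ty":0,"tz":0,"yaw":-1,"claw":1},{"tx":0,"ty":0,"tz":0,"yaw":-1,"claw":1},{"tx":0,"ty":0,"tz":0,"yaw":0,"claw":1},{"tx":0,"ty":0,"tz":0,"yaw":0,"claw":1}]}}

```text
time_s: 20.75
position: [0.5891, -0.1838, 0.2174]
tool_rot: [[0.156, 0.988, 0.003], [0.988, -0.156, -0.001], [-0.001, 0.003, -1.0]]
ft_force: [1.0, 0.0, 5.4]
grip_width: 0.0134
gripper_force: 20.7
```

```bash
python3 t.py
```

```text
20.75 yaw 81.04 T [ 0.016 -0.204  0.019] F [1.  0.  5.4] P [ 0.5891 -0.1838  0.2174] j6 -0.017 w 0.0134
```

Emit:
{"op": "servo_tool", "data": {"steps": [{"tx":0,"ty":0,"tz":0,"yaw":-1,"claw":1},{"tx":0,"ty":0,"tz":0,"yaw":-1,"claw":1},{"tx":0,"ty":0,"tz":0,"yaw":0,"claw":1},{"tx":0,"ty":0,"tz":0,"yaw":0,"claw":1}]}}

```text
time_s: 21.15
position: [0.5891, -0.1838, 0.2174]
tool_rot: [[0.19, 0.982, 0.003], [0.982, -0.19, -0.001], [-0.001, 0.003, -1.0]]
ft_force: [2.2, -0.9, 4.3]
grip_width: 0.0135
gripper_force: 20.7
```

```bash
python3 t.py
```

```text
21.15 yaw 79.04 T [-0.089 -0.308  0.003] F [ 2.2 -0.9  4.3] P [ 0.5891 -0.1838  0.2174] j6 -0.016 w 0.0135
```

Emit:
{"op": "servo_tool", "data": {"steps": [{"tx":0.02,"ty":0,"tz":0,"yaw":-1,"claw":1},{"tx":0,"ty":0,"tz":0,"yaw":-1,"claw":1},{"tx":0,"ty":0,"tz":0,"yaw":0,"claw":1},{"tx":0,"ty":0,"tz":0,"yaw":0,"claw":1}]}}

```text
time_s: 21.55
position: [0.5892, -0.1838, 0.2174]
tool_rot: [[0.224, 0.975, 0.003], [0.975, -0.224, -0.001], [-0.001, 0.003, -1.0]]
ft_force: [1.2, 0.2, 5.4]
grip_width: 0.0133
gripper_force: 21.1
```

```bash
python3 t.py
```

```text
21.55 yaw 77.05 T [-0.081 -0.202  0.02 ] F [1.2 0.2 5.4] P [ 0.5892 -0.1838  0.2174] j6 0.043 w 0.0133
```

Joint 6 effort jumped by 0.06, so contact is likely. I'll read again, then add a small step.

Emit:
{"op": "servo_tool", "data": {"steps": [{"tx":0,"ty":0,"tz":0,"yaw":0,"claw":1}]}}

```text
time_s: 21.65
position: [0.5892, -0.1838, 0.2174]
tool_rot: [[0.224, 0.975, 0.003], [0.975, -0.224, -0.001], [-0.001, 0.003, -1.0]]
ft_force: [0.6, 0.0, 5.1]
grip_width: 0.0138
gripper_force: 21.1
```

```bash
python3 t.py
```

```text
21.65 yaw 77.04 T [-0.103 -0.208  0.079] F [0.6 0.  5.1] P [ 0.5892 -0.1838  0.2174] j6 0.033 w 0.0138
```

Emit:
{"op": "servo_tool", "data": {"steps": [{"tx":0,"ty":0,"tz":0,"yaw":-0.4,"claw":1},{"tx":0,"ty":0,"tz":0,"yaw":0,"claw":1},{"tx":0,"ty":0,"tz":0,"yaw":0,"claw":1}]}}

```text
time_s: 21.95
position: [0.5892, -0.1838, 0.2174]
tool_rot: [[0.231, 0.973, 0.003], [0.973, -0.231, -0.001], [-0.001, 0.003, -1.0]]
ft_force: [1.2, 1.0, 5.2]
grip_width: 0.0136
gripper_force: 21.1
```

```bash
python3 t.py
```

```text
21.95 yaw 76.65 T [-0.121 -0.187  0.069] F [1.2 1.  5.2] P [ 0.5892 -0.1838  0.2174] j6 0.064 w 0.0136
```

Emit:
{"op": "servo_tool", "data": {"steps": [{"tx":0,"ty":0,"tz":0,"yaw":-0.4,"claw":1},{"tx":0,"ty":0,"tz":0,"yaw":0,"claw":1},{"tx":0,"ty":0,"tz":0,"yaw":0,"claw":1}]}}

```text
time_s: 22.25
position: [0.5892, -0.1838, 0.2174]
tool_rot: [[0.238, 0.971, 0.003], [0.971, -0.238, -0.001], [-0.001, 0.003, -1.0]]
ft_force: [-0.1, 0.4, 5.3]
grip_width: 0.0133
gripper_force: 21.1
```

```bash
python3 t.py
```

```text
22.25 yaw 76.25 T [-0.081 -0.311  0.107] F [-0.1  0.4  5.3] P [ 0.5892 -0.1838  0.2174] j6 0.08 w 0.0133
```

Burr contact is confirmed: torque rises 0.1 N m or so beyond about yaw 77.7°. I'll back off to about 137.7°.

Emit:
{"op": "servo_tool", "data": {"steps": [{"tx":0,"ty":0,"tz":0,"yaw":1.5,"claw":1},{"tx":-0.02,"ty":0,"tz":0,"yaw":4,"claw":1},{"tx":0,"ty":0,"tz":0,"yaw":4,"claw":1},{"tx":-0.02,"ty":0,"tz":0,"yaw":4,"claw":1},{"tx":0,"ty":0,"tz":0,"yaw":4,"claw":1},{"tx":0,"ty":0,"tz":0,"yaw":4,"claw":1},{"tx":-0.03,"ty":0,"tz":0,"yaw":4,"claw":1},{"tx":0,"ty":0,"tz":0,"yaw":4,"claw":1},{"tx":0,"ty":0,"tz":0,"yaw":4,"claw":1},{"tx":0,"ty":0,"tz":0,"yaw":4,"claw":1},{"tx":0,"ty":0,"tz":0,"yaw":4,"claw":1},{"tx":0,"ty":0,"tz":0,"yaw":4,"claw":1},{"tx":0,"ty":0,"tz":0,"yaw":4,"claw":1},{"tx":0,"ty":0,"tz":0,"yaw":4,"claw":1},{"tx":0,"ty":0,"tz":0,"yaw":4,"claw":1},{"tx":0,"ty":0,"tz":0,"yaw":4,"claw":1},{"tx":0,"ty":0,"tz":0,"yaw":0,"claw":1},{"tx":0,"ty":0,"tz":0,"yaw":0,"claw":1}]}}

```text
time_s: 24.05
position: [0.5878, -0.1842, 0.2174]
tool_rot: [[-0.74, 0.673, 0.001], [0.673, 0.74, -0.002], [-0.002, -0.001, -1.0]]
ft_force: [-3.5, -2.8, 6.6]
grip_width: 0.0134
gripper_force: 21.4
```

```bash
python3 t.py
```

```text
24.05 yaw 137.72 T [-0.303  0.49  -0.029] F [-3.5 -2.8  6.6] P [ 0.5878 -0.1842  0.2174] j6 -0.022 w 0.0134
```

Yaw is 137.7° as intended. I release, rise clear and check.

Emit:
{"op": "servo_tool", "data": {"steps": [{"tx":0,"ty":0,"tz":0,"yaw":0,"claw":2.5},{"tx":0,"ty":0,"tz":0,"yaw":0,"claw":4},{"tx":0,"ty":0,"tz":0,"yaw":0,"claw":5},{"tx":0,"ty":0,"tz":0,"yaw":0,"claw":5},{"tx":0,"ty":0,"tz":1,"yaw":0,"claw":5},{"tx":0,"ty":0,"tz":2,"yaw":0,"claw":5},{"tx":0,"ty":0,"tz":3,"yaw":0,"claw":5},{"tx":0,"ty":0,"tz":3,"yaw":0,"claw":5},{"tx":-0.5,"ty":-0.5,"tz":2,"yaw":0,"claw":5},{"tx":-1,"ty":-1,"tz":0,"yaw":0,"claw":5},{"tx":-1,"ty":-1,"tz":0,"yaw":0,"claw":5},{"tx":0,"ty":0,"tz":0,"yaw":0,"claw":5},{"tx":0,"ty":0,"tz":0,"yaw":0,"claw":5},{"tx":0,"ty":0,"tz":0,"yaw":0,"claw":5}]}}

```text
time_s: 25.45
position: [0.563, -0.2085, 0.3257]
tool_rot: [[-0.74, 0.673, -0.001], [0.673, 0.74, 0.001], [0.001, -0.0, -1.0]]
ft_force: [-0.5, 0.3, 0.5]
grip_width: 0.0497
gripper_force: 0.0
```

```bash
python3 w.py w6; python3 k.py w6
```

```text
25.45 [ 0.563  -0.2085  0.3257] yaw 137.7139821169276 q6 -79.32305975238079 [-0.49264287  0.30662125  0.49046347] [ 0.01533094 -0.02179077 -0.00305263]
[[0.6728, 0.7041, 0.2272, 0.5056], [0.7399, -0.6405, -0.2057, -0.1549], [0.0007, 0.3065, -0.9519, 0.4485], [0.0, 0.0, 0.0, 1.0]]
bar 858 ((587.6844482421875, -183.3166961669922), (14.44839859008789, 42.77863311767578), 47.70188522338867)
white 85 [ 580.31719433 -175.47121258]
centre [ 587.67935389 -183.17978206] pointer dir deg 137.96748931875615
mark 23 [ 575.69932168 -150.91991199]
ring ((589.4558715820312, -183.90802001953125), (91.05287170410156, 90.43803405761719), 70.46424865722656) ((590.078857421875, -184.03099060058594), 45.98136901855469)
```

View pics/w6.png

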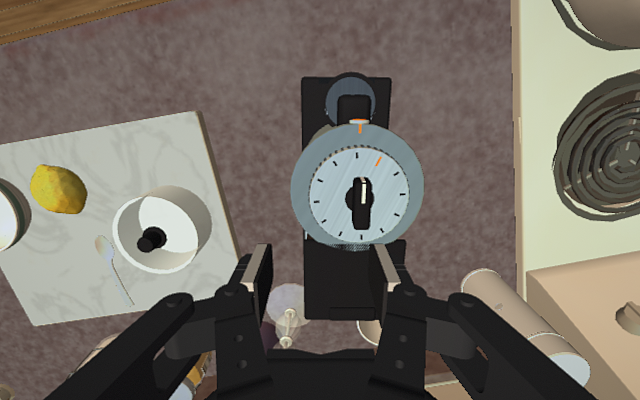

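The pointer is at 137.9°, about 60° from contact, with the knob bar at (361,203). The ring mark at (379,160) is unmoved and the lid stands on the board at (162,230). I hand it in.

```bash
python3 -c "
from rig import env
print(env.close_job())"
```

```text
the job is handed in; nothing more can be done
None
```

The job is handed in, verdict not shown: the lid stands upright on the stone board, the fine knob is about 60° anticlockwise of where I felt the burrs meet, and the ring mark, spoon and lemon look unmoved in the last picture.

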